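# Lift a ribbon roll off its post and slide it onto the keepsake box

### The job

Draw the red ribbon roll off the post of its stand: raise the stand's lifter all the way up by its wooden handle, so that the roll rises clear of the post, then slide the roll across (do not pick it up or tip it over) onto the middle of the lid of the walnut keepsake box standing beside the stand. Then push the empty lifter fully back down, leaving the box and the other goods where they stand.

Things in the scene. Friction and masses are not known exactly. Their poses are not given: they have to be found in the camera images.
- stand: ribbon stand, fixed: round dark wood base (112 mm across, 12 mm high) with an upright steel post, 18 mm thick, its rounded tip 66 mm above the table. Origin: on the post's axis at table height; z up; the lifter's handle is on its -x side. The keepsake box is on its +y or its -y side (it varies), its near edge 5 to 22 mm beyond the lifter's disc; the bell is on the other side
- lifter (a joint): height of the lifter, m: 0 = down (as found), 0.050 = top stop. A brass disc (92 mm across) that slides on the post, with an arm to a wooden handle. Top of the disc: 20 mm above the table when down, 70 mm at the top stop, 4 mm above both the post's tip and the box's lid. Slides stiffly (5 N, plus about 3 N of weight when raising) and stays where it is left
- handle_top (a point): centre of the top end of the lifter's upright wooden handle, 12 mm thick (stand's x), 16 mm wide (stand's y), 60 mm tall below this point. Moves with the lifter; 78 mm above the table when down. It lies 85 mm from the post's axis to the stand's -x; axes as the stand's. Best pinched from above across the 16 mm; the roll begins 31 mm behind it
- roll: red ribbon wound on a card core: a ring 96 mm across and 40 mm high with a 24 mm bore, 0.1 to 0.2 kg, standing with its axis upright on the lifter's disc round the post; too wide for most grippers. Origin: centre of its underside; z along its axis
- box: walnut keepsake box, closed and loose, 0.9 kg, with an oval picture on its lid, the one beside the stand (another like it stands far at the back and is not meant). 124 mm (its x) by 169 mm (its y), flat lid top 66 mm above the table. Origin: centre of its underside; its y is within 0.1 rad of the stand's y. Middle of the lid is straight above the origin
- bell: loose brass counter bell, 82 mm across and 61 mm high, beside the stand opposite to the box; leave alone. Origin: centre of its underside
- dish: loose glass dish with a blue butterfly, 93 mm across, 20 mm high, behind the stand; leave alone. Origin: centre of its underside
- tin_blue: loose blue candle tin, 64 mm across, 45 mm high, behind the stand; leave alone. Origin: centre of its underside
- soap: loose wrapped soap bar with a green top, 52 x 78 x 26 mm, to the left, beyond the stand; leave alone. Origin: centre of its underside

How it is judged:
By the outcome, as a careful person would: the job done as asked, in the order asked, and still so for the second after the job is handed in, with the robot touching nothing.
It also fails if it takes over 58 s, if anything falls off the work surface, if the arm or the gripper's body presses on something with over 40 N, if the wrist force passes 120 N, or if a joint passes its speed limit or range.

### The arm

A 6-joint arm with a two-finger parallel gripper is mounted at the origin on a cart in front of the work surface, level with it; the furniture and walls round the work are solid. World frame = base frame: x ahead of the robot, y to its left, z up, the work surface at z = 0. Lengths are in mm, angles in rad, forces in N, time in s.
With the tool pointing down it reaches from about 350 to 975 mm from the base axis. Payload 7.1 kg.
Tool frame: the origin (TCP) lies midway between the tips of the shut fingers; the grasp point (between the pads) lies 19 mm behind it; z points along the fingers, y is the line along which they close (so a half turn about z gives the same grasp; the last joint's range is limited). The gripper opens to 88 mm and grips with 3 to 60 N. Pads are 20 mm wide; open, the fingers measure 115 mm over their backs; the gripper's body (75 mm by 178 mm) begins 61 mm behind the grasp point.
Start: joints at [1.134, 0.423, 1.63, -0, 1.089, -0.019], TCP at [253.562, 571.237, 222.675] pointing down, gripper open.
Joint ranges: [-3, 3], [-0.9, 2.11], [0.09, 2.58], [-1.31, 4.45], [0.11, 2.69], [-2.54, 2.54]. Speed limits (rad/s): [2.39, 2.39, 3.01, 3.14, 3.14, 3.14].

### API

Orientations are given as a rotation vector (axis times angle).
In Python, from workcell import ctrl gives the robot as it stands. The module is installed in compiled form; this text tells all that it offers.
- The arm moves only by the tool servo_tool, never from a script. Its argument "increments" is a list of rows, each a list of 7 numbers: the shift along the world's x, y, z in cm, then the turn, a rotation vector about the world's x, y, z in degrees, then the opening, from -1 (shut) to 1 (fully open). A call has 1 to 20 rows; each row is the pose to reach, as a shift and turn from the pose commanded when the call began; what a row does not reach only later rows make up. A row lasts 1/12 s, in which the tool goes at most 41.7 mm and 7.16 degrees, less where a joint would pass 70% of its speed; a pose out of reach is approached as far as the arm can. A call with a gripper value outside its range is refused whole. The fingers move at their own pace and stop on an object; the grip force is fixed at half the most. Time passes only in rows, so rows that repeat a pose let the fingers close. It gives the time, the measured TCP pose, the force, the opening and the grip force at its end, in the units of the state.
- ctrl.get_obs(): the state, without advancing time (a new reading comes with each control period).
- ctrl.get_image(name): name is "scene" or "top" or "wrist"; returns a dict with "image" (480x640x3 uint8, red, green, blue), "fx", "fy", "cx", "cy" (pixels), "k1" (the pictures are not rectified: a ray, as slopes to the right and down, at radius r is drawn at 1 + k1 r^2 times it, then the intrinsics apply), "extrinsics" (4x4, takes a point from camera to world coordinates); the wrist camera has in their place "tool_from_camera" (4x4, takes a point from camera to tool coordinates, whose origin is the TCP and whose axes are the flange's). Camera axes: x right, y up, looking along -z (the intrinsics and any distortion apply to the point x, -y, -z); pixel columns grow to the right and rows downward; lengths in mm; the calibration is good to about 2 mm. A picture is of the moment at which its call begins: read the wrist's pose just before it. There is no depth.
- ctrl.close_job(): hands the job in; it is judged then, once.
The state is a dict: "t": time; "qpos": joint angles; "qvel": joint speeds; "joint_torque": joint torques, N m; "ee_pos": TCP position; "orientation": TCP orientation; "ft_force": force on the tool from outside, world axes, zero at the start; "moment": the same for the moment, N m; "width": finger opening in mm; "grasp_force": force on a finger pad.
Only numpy, scipy, OpenCV 4.12 (cv2) and the standard library are available. Lean on these libraries where they do the work, as an engineer would, in place of code of your own. Each camera call takes 0.05 s, during which the arm holds its last target. There are 200 camera calls.

## Working session

There is one attempt and no reset: what is moved stays moved. The work goes in short steps, Python scripts to look and compute and a tool call to move; the robot and the scene stay as the last step left them, time stands still between calls to the robot, and variables do not carry over. Pictures are saved under pics/ and viewed, at most 12 in all, crops included, and the job is handed in when it is done.

Besides the shell and the picture viewer there is one more tool, called after "Request:" as name(argument=value, ...) on one line, values as JSON. servo_tool: Moves the arm, as the interface text tells. Its arguments: {"type":"object","properties":{"increments":{"type":"array","items":{"type":"array","items":{"type":"number"}}}},"required":["increments"]}

```bash
mkdir -p pics
cat > h.py <<'E'
import numpy as np, cv2
from workcell import ctrl
from scipy.spatial.transform import Rotation as R
def snap(name,fn,crop=None,s=1):
    o=ctrl.get_obs(); d=ctrl.get_image(name); im=d['image'][:,:,::-1]
    if name=='wrist':
        T=np.eye(4);T[:3,:3]=R.from_rotvec(o['orientation']).as_matrix();T[:3,3]=o['ee_pos'];E=T@np.array(d['tool_from_camera'])
    else: E=np.array(d['extrinsics'])
    np.savez(fn+'.npz',E=E,k=[d['fx'],d['fy'],d['cx'],d['cy'],d['k1']])
    cv2.imwrite('pics/'+fn+'_full.png',im)
    if crop: im=im[crop[1]:crop[3],crop[0]:crop[2]]
    if s!=1: im=cv2.resize(im,None,fx=s,fy=s,interpolation=cv2.INTER_CUBIC)
    cv2.imwrite('pics/'+fn+'.png',im); return o
def pt(fn,u,v,z):
    f=np.load(fn+'.npz');E=f['E'];fx,fy,cx,cy,k1=f['k']
    p=np.array([(u-cx)/fx,(v-cy)/fy]);q=p.copy()
    for _ in range(20): q=p/(1+k1*(q@q))
    d=E[:3,:3]@np.array([q[0],-q[1],-1]);o=E[:3,3]
    return o+d*(z-o[2])/d[2]
def px(fn,P):
    f=np.load(fn+'.npz');E=f['E'];fx,fy,cx,cy,k1=f['k']
    c=E[:3,:3].T@(np.array(P)-E[:3,3]);q=np.array([c[0],-c[1]])/-c[2];q=q*(1+k1*(q@q))
    return q*[fx,fy]+[cx,cy]
E
python3 -c "
from h import *
o=snap('top','top');snap('scene','scene');print(o)
print(np.load('top.npz')['E'],np.load('scene.npz')['E'])"
```

```text
{'t': 0.0, 'qpos': array([ 1.13400912e+00,  4.23828954e-01,  1.63069790e+00,  9.15844932e-06,
        1.08859488e+00, -1.90171449e-02]), 'qvel': array([ 0.00071063, -0.00049962,  0.00113918, -0.0009054 ,  0.00059077,
       -0.00024436]), 'joint_torque': array([-3.65057705e-03, -5.44629371e+01, -2.73663533e+01,  6.41296967e-02,
        2.30082963e-02, -8.49403023e-05]), 'ee_pos': array([253.32341241, 570.74555313, 221.90601751]), 'orientation': array([-6.51402928e-01, -3.07295509e+00,  2.33662341e-03]), 'ft_force': array([-0.23073417,  0.14572146, -0.62820472]), 'moment': array([-0.00021518,  0.00896416,  0.00064504]), 'grasp_force': 0.0, 'width': 87.92760782856799}
[[-9.19555194e-03  9.81349369e-01 -1.92012648e-01  4.45401357e+02]
 [-9.99920716e-01 -7.37215237e-03  1.02085244e-02  1.74873587e+02]
 [ 8.60258247e-03  1.92091297e-01  9.81339355e-01  9.40771977e+02]
 [ 0.00000000e+00  0.00000000e+00  0.00000000e+00  1.00000000e+00]] [[-2.15000381e-02 -8.51791655e-01  5.23439322e-01  1.13944980e+03]
 [ 9.99696047e-01 -1.19983032e-02  2.15372595e-02  1.79348959e+02]
 [-1.20648742e-02  5.23743273e-01  8.51790715e-01  9.63944637e+02]
 [ 0.00000000e+00  0.00000000e+00  0.00000000e+00  1.00000000e+00]]
```

View pics/top.png

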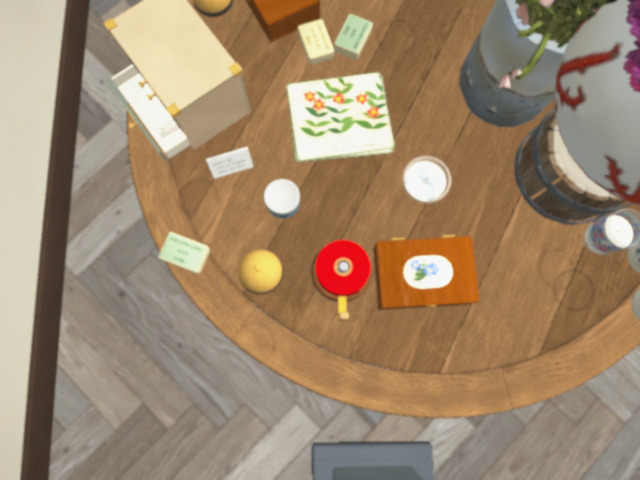

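View pics/scene.png

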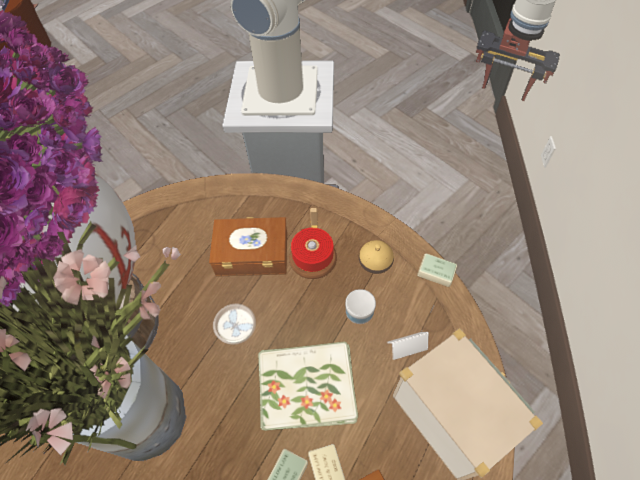

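The top view shows the roll at about (343,268), the handle at about (344,315), the box to its right (corners about 377,240 to 478,303) and the bell to its left (260,271). Next I'll enlarge the area around the roll.

```bash
python3 -c "
from h import *
im=cv2.imread('pics/top_full.png')[220:340,300:490];cv2.imwrite('pics/c1.png',cv2.resize(im,None,fx=4.2,fy=4.2,interpolation=cv2.INTER_CUBIC))
for n,u,v,z in [('post',343,267,66),('roll',343,268,60),('handle',344,315,78),('c',377,240,66),('c',472,236,66),('c',478,303,66),('c',382,308,66),('bell',260,271,30)]: print(n,pt('top',u,v,z).round())
"
```

```text
post [584. 121.  66.]
roll [584. 121.  60.]
handle [502. 122.  78.]
c [631.  61.  66.]
c [ 637. -105.   66.]
c [ 520. -108.   66.]
c [514.  57.  66.]
bell [584. 267.  30.]
```

View pics/c1.png

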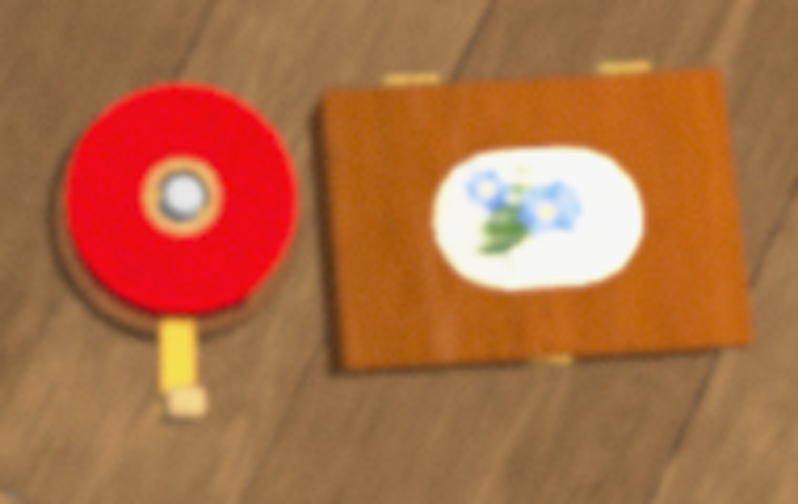

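The enlarged crop gives the post at (343.3,266.4) and the handle top at (344.5,315.7). The lid corners are (376.7,241.9), (471.4,236.7), (478.6,301.7) and (381.7,307.6). That puts the stand near (585,121) with yaw about 0, the handle near (501,121) and the box centre near (575,-24). I'll move above the handle.

Request:
servo_tool(increments=[[3,-3,0,0,0,7,0],[5,-7,0,0,0,14,0],[7,-11,0,0,0,20,0],[9,-15,0,0,0,24,0],[11,-18.5,0,0,0,24,0],[13,-22,0,0,0,24,0],[15,-26,0,0,0,24,0],[17,-30,0,0,0,24,0],[19,-33.5,0,0,0,24,0],[21,-37,-1,0,0,24,0],[23,-41,-3,0,0,24,0],[24.8,-45,-5,0,0,24,0],[24.8,-45,-5,0,0,24,0],[24.8,-45,-5,0,0,24,0],[24.8,-45,-5,0,0,24,0],[24.8,-45,-5,0,0,24,0]])

```text
t: 1.43
ee_pos: [501.3, 121.6, 172.7]
orientation: [0.001, -3.141, -0.0]
ft_force: [0.1, 0.0, 0.8]
width: 43.9
grasp_force: 0.0
```

```bash
python3 -c "
from h import *
o=snap('wrist','w1');print(o['t'],o['ee_pos'],o['orientation'],o['ft_force'],o['width'])
for P in [(501,121,78),(585,121,66),(585,121,60)]: print(px('w1',P))
"
```

```text
1.4333 [501.32715533 121.62395556 172.74109641] [ 9.91088795e-04 -3.14119212e+00 -3.19664636e-04] [0.07416745 0.04923216 0.82309026] 43.91470171853589
[322.70437637 241.67624608]
[322.85256681 331.97580615]
[322.86748484 328.45491692]
```

View pics/w1.png

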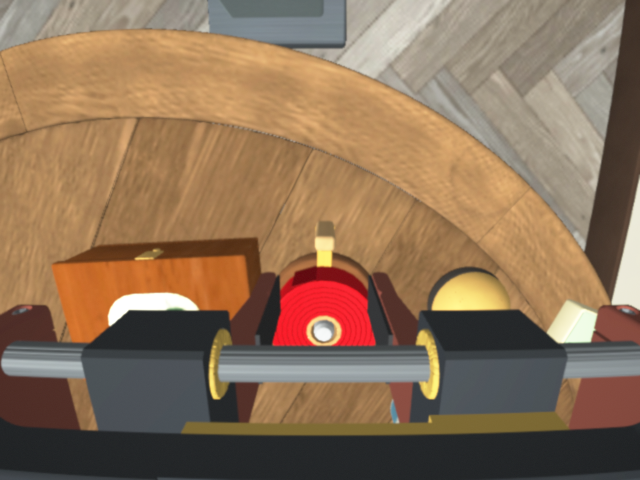

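The wrist view shows the handle at about (324,222–250), with the roll and post centre at (323,330). I need to tell which part of the handle is the top face.

```bash
python3 -c "
from h import *
f=np.load('w1.npz');print(f['E'].round(2))
for dx in(-6,6):
  for dy in(-8,8): print(px('w1',(501+dx,121+dy,78)).round(1),px('w1',(501+dx,121+dy,18)).round(1))
im=cv2.imread('pics/w1_full.png')[210:360,250:400];cv2.imwrite('pics/c2.png',cv2.resize(im,None,fx=4,fy=4,interpolation=cv2.INTER_CUBIC))
"
```

```text
[[ 0.0000e+00 -9.6000e-01 -2.6000e-01  4.2990e+02]
 [ 1.0000e+00  0.0000e+00  0.0000e+00  1.2175e+02]
 [ 0.0000e+00 -2.6000e-01  9.6000e-01  3.3380e+02]
 [ 0.0000e+00  0.0000e+00  0.0000e+00  1.0000e+00]]
[312.1 234. ] [314.2 218. ]
[333.3 234. ] [331.5 218. ]
[312.3 249.2] [314.3 230.6]
[333.2 249.2] [331.5 230.6]
```

View pics/c2.png

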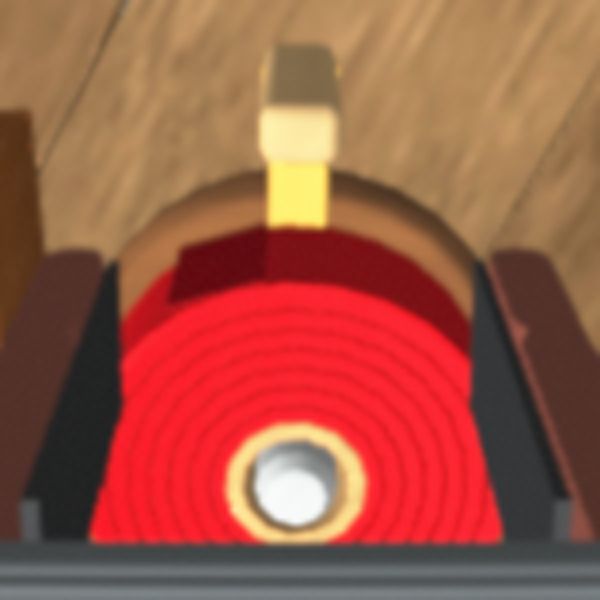

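The enlarged crop shows the handle's top face centred at (324.5,243), so the handle is at about (502,122.4). The post is where I predicted it. I'll descend and grip.

Request:
servo_tool(increments=[[0.05,0.08,-3,0,0,0,0],[0.05,0.08,-6,0,0,0,0],[0.05,0.08,-9,0,0,0,0],[0.05,0.08,-11.5,0,0,0,0],[0.05,0.08,-12.7,0,0,0,0],[0.05,0.08,-12.7,0,0,0,0],[0.05,0.08,-12.7,0,0,0,-1],[0.05,0.08,-12.7,0,0,0,-1],[0.05,0.08,-12.7,0,0,0,-1],[0.05,0.08,-12.7,0,0,0,-1],[0.05,0.08,-12.7,0,0,0,-1],[0.05,0.08,-12.7,0,0,0,-1]])

```text
t: 2.48
ee_pos: [502.8, 122.5, 46.8]
orientation: [-0.001, 3.14, 0.001]
ft_force: [-1.6, 2.8, 8.1]
width: 16.2
grasp_force: 30.0
```

Request:
servo_tool(increments=[[0,0,0.3,0,0,0,-1],[0,0,0.6,0,0,0,-1],[0,0,1.0,0,0,0,-1],[0,0,1.4,0,0,0,-1],[0,0,1.8,0,0,0,-1],[0,0,2.2,0,0,0,-1],[0,0,2.6,0,0,0,-1],[0,0,3.0,0,0,0,-1],[0,0,3.4,0,0,0,-1],[0,0,3.8,0,0,0,-1],[0,0,4.2,0,0,0,-1],[0,0,4.5,0,0,0,-1],[0,0,4.8,0,0,0,-1],[0,0,5.0,0,0,0,-1],[0,0,5.1,0,0,0,-1],[0,0,5.1,0,0,0,-1],[0,0,5.1,0,0,0,-1]])

```text
t: 3.9
ee_pos: [502.8, 122.4, 96.9]
orientation: [-0.001, 3.14, 0.001]
ft_force: [2.7, 5.1, -4.5]
width: 15.7
grasp_force: 30.0
```

Request:
servo_tool(increments=[[0,0,0.2,0,0,0,-1],[0,0,0.4,0,0,0,-1],[0,0,0.4,0,0,0,-1],[0,0,0.4,0,0,0,-1]])

```text
t: 4.23
ee_pos: [502.2, 122.4, 98.8]
orientation: [-0.001, 3.141, 0.001]
ft_force: [9.6, 7.0, -27.5]
width: 15.6
grasp_force: 30.0
```

```bash
python3 -c "
from h import *
o=snap('scene','s2',(180,180,420,300),3.3);print(o['t'],o['ee_pos'],o['ft_force'])"
```

```text
4.2333 [502.21721765 122.39222442  98.81860215] [  9.59328091   6.96672685 -27.46025075]
```

View pics/s2.png

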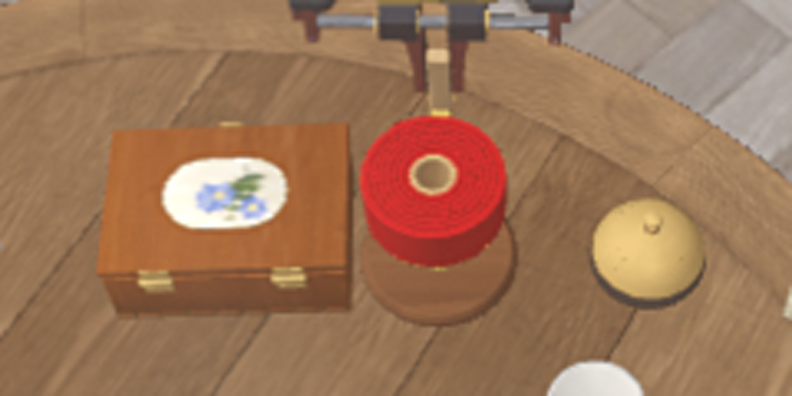

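The lifter is at its top stop, with 27 N on the handle, and the roll is above the post. I'll ease off, release, lift and go round to the far (+y) side of the roll.

Request:
servo_tool(increments=[[0,0,-0.25,0,0,0,-1],[0,0,-0.25,0,0,0,0],[0,0,-0.25,0,0,0,0],[0,0,-0.25,0,0,0,0],[0,0,-0.25,0,0,0,0],[0,0,2,0,0,0,0],[0,0,5,0,0,0,0],[0,0,8,0,0,0,0],[1,1,8.5,0,0,-7,0.36],[3,3,8.5,0,0,-14,0.36],[5,5,8.5,0,0,-21,0.36],[7,7,8.5,0,0,-28,0.36],[8.2,9,8.5,0,0,-35,0.36],[8.2,9,8.5,0,0,-42,0.36],[8.2,9,8.5,0,0,-49,0.36],[8.2,9,8.5,0,0,-56,0.36],[8.2,9,8.5,0,0,-63,0.36],[8.2,9,8.5,0,0,-70,0.36],[8.2,9,8.5,0,0,-77,0.36],[8.2,9,8.5,0,0,-84,0.36]])

```text
t: 5.95
ee_pos: [583.9, 211.8, 185.9]
orientation: [2.108, 2.329, -0.0]
ft_force: [-0.4, 0.0, -0.7]
width: 59.9
grasp_force: 0.0
```

Request:
servo_tool(increments=[[0,0,0,0,0,-6,0.36],[0,0,0,0,0,-6,0.36],[0,0,0,0,0,-6,0.36]])

```text
t: 6.2
ee_pos: [584.0, 211.9, 185.9]
orientation: [2.217, 2.226, -0.0]
ft_force: [0.3, -0.7, 0.1]
width: 60.0
grasp_force: 0.0
```

```bash
python3 -c "
from h import *
o=snap('top','t3',(300,220,490,340),4.2);print(o['t'],o['ee_pos'],o['orientation'],o['ft_force'],o['width'])
print(pt('s2',311.2,233,110))"
```

```text
6.2 [583.97999398 211.8578566  185.8897291 ] [ 2.21669053e+00  2.22602751e+00 -5.01747667e-05] [ 0.26470413 -0.66374924  0.09366923] 60.00558385711412
[588.52895436 121.70500381 110.        ]
```

View pics/t3.png

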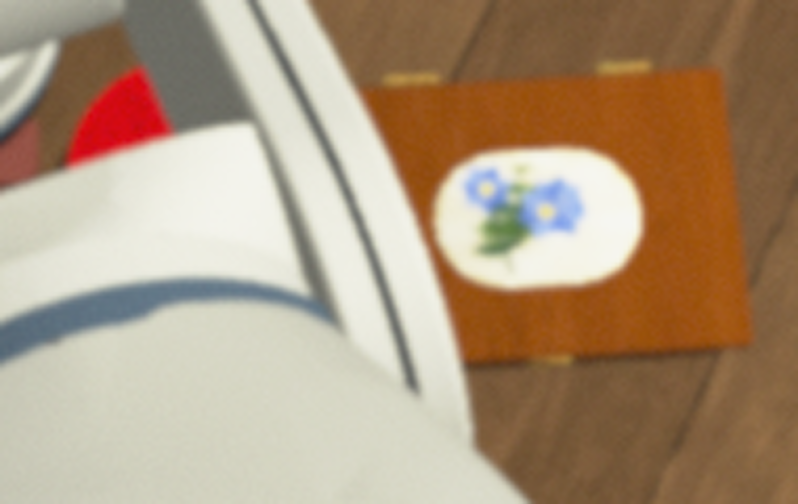

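The top view is mostly blocked by the arm, but the box is still in place (oval at about (538,218) in the crop). The roll measures about (587,121.5), so I'll lower the tool and push it.

Request:
servo_tool(increments=[[0.1,0,-3,0,0,0,0.36],[0.3,0,-6,0,0,0,0.36],[0.3,0,-9,0,0,0,0.36],[0.3,0,-10.9,0,0,0,0.36],[0.3,0,-10.9,0,0,0,0.36],[0.3,-1,-10.9,0,0,0,0.36],[0.3,-2,-10.9,0,0,0,0.36],[0.3,-3,-10.9,0,0,0,0.36],[0.3,-3.6,-10.9,0,0,0,0.36],[0.3,-4.0,-10.9,0,0,0,0.36],[0.3,-4.4,-10.9,0,0,0,0.36],[0.3,-4.8,-10.9,0,0,0,0.36],[0.3,-5.2,-10.9,0,0,0,0.36]])

```text
t: 7.33
ee_pos: [587.6, 160.0, 77.3]
orientation: [2.22, 2.222, 0.002]
ft_force: [0.3, 2.2, 1.9]
width: 59.6
grasp_force: 1.2
```

```bash
python3 -c "
from h import *
o=snap('scene','s4',(180,180,420,300),3.3);print(o['t'],o['ee_pos'],o['ft_force'],o['width'])"
```

```text
7.3333 [587.55873942 160.02991811  77.27603138] [0.31658903 2.17024484 1.89357352] 59.63418372197924
```

View pics/s4.png

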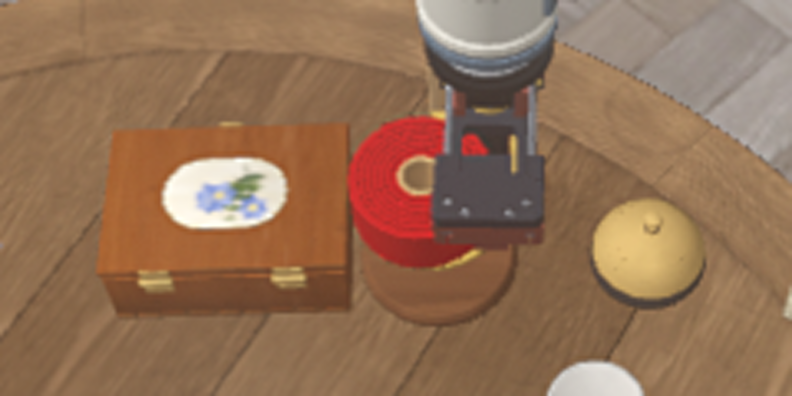

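The roll slides upright: its bore is now at (420,175) in the crop and the push offset of about 47 mm is as expected. I'll carry on.

Request:
servo_tool(increments=[[0,-0.5,0,0,0,0,0.36],[0,-1.1,0,0,0,0,0.36],[-0.1,-1.7,0,0,0,0,0.36],[-0.1,-2.3,0,0,0,0,0.36],[-0.2,-2.9,0,0,0,0,0.36],[-0.3,-3.5,0,0,0,0,0.36],[-0.3,-4.1,0,0,0,0,0.36],[-0.4,-4.7,0,0,0,0,0.36],[-0.5,-5.3,0,0,0,0,0.36],[-0.5,-5.9,0,0,0,0,0.36],[-0.6,-6.5,0,0,0,0,0.36],[-0.6,-7.1,0,0,0,0,0.36],[-0.7,-7.7,0,0,0,0,0.36],[-0.8,-8.3,0,0,0,0,0.36],[-0.8,-8.9,0,0,0,0,0.36],[-0.9,-9.5,0,0,0,0,0.36],[-1.0,-10.1,0,0,0,0,0.36],[-1.0,-10.6,0,0,0,0,0.36],[-1.1,-11.0,0,0,0,0,0.36],[-1.1,-11.3,0,0,0,0,0.36]])

```text
t: 9.05
ee_pos: [575.9, 46.5, 76.7]
orientation: [-2.221, -2.222, 0.0]
ft_force: [-0.5, 0.2, -1.3]
width: 59.9
grasp_force: 0.5
```

```bash
python3 -c "
from h import *
o=snap('scene','s5',(180,180,420,300),3.3);print(o['t'],o['ee_pos'],o['ft_force'],o['width'])"
```

```text
9.05 [575.90619782  46.53086823  76.68278809] [-0.46447338  0.16085332 -1.30088592] 59.91965948741606
```

View pics/s5.png

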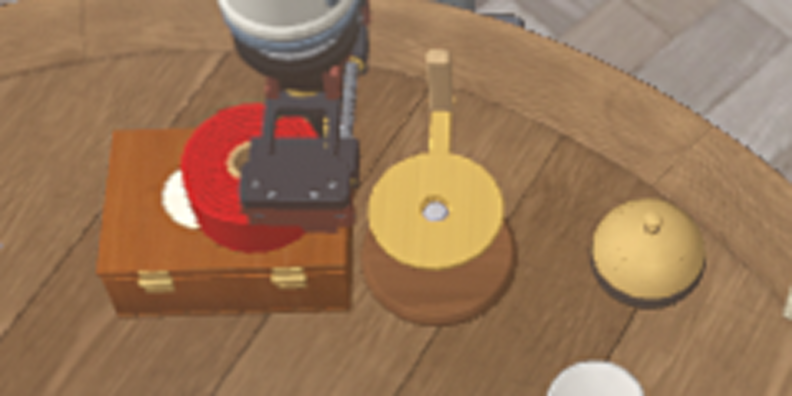

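The roll stands on the lid short of the middle, and neither the box nor the bell has moved. I'll push the last 22 mm, back off, lift and return towards the handle.

Request:
servo_tool(increments=[[0,-0.5,0,0,0,0,0.36],[0,-1.0,0,0,0,0,0.36],[-0.1,-1.5,0,0,0,0,0.36],[-0.1,-1.9,0,0,0,0,0.36],[-0.1,-2.15,0,0,0,0,0.36],[-0.1,-2.15,0,0,0,0,0.36],[-0.1,-1,0,0,0,0,0.36],[-0.1,1,0,0,0,0,0.36],[-0.1,2,4,0,0,0,0.36],[-0.1,3,8,0,0,0,0.36],[-0.1,6,11,0,0,0,0.36],[-2,8,11,0,0,7,0],[-4,8,11,0,0,14,0],[-6,8,11,0,0,21,0],[-8,8,11,0,0,28,0],[-8,8,11,0,0,35,0],[-8,8,11,0,0,42,0],[-8,8,11,0,0,49,0],[-8,8,11,0,0,56,0]])

```text
t: 10.68
ee_pos: [495.8, 127.9, 186.9]
orientation: [0.907, 3.008, 0.0]
ft_force: [-0.5, -0.1, -0.3]
width: 43.8
grasp_force: 0.0
```

Request:
servo_tool(increments=[[0,0,0,0,0,7,0],[0,0,0,0,0,14,0],[0,0,0,0,0,21,0],[0,0,0,0,0,28,0],[0,0,0,0,0,34,0],[0,0,0,0,0,34,0],[0,0,0,0,0,34,0]])

```text
t: 11.27
ee_pos: [495.9, 127.6, 186.7]
orientation: [0.003, 3.142, 0.0]
ft_force: [-0.2, 0.4, -0.9]
width: 44.0
grasp_force: 0.0
```

```bash
python3 -c "
from h import *
o=snap('top','t6');s=snap('scene','s6');print(o['t'],o['ee_pos'],o['orientation'],o['ft_force'],o['width'])
a=cv2.imread('pics/t6_full.png')[220:340,300:490];b=cv2.imread('pics/s6_full.png')[190:310,200:390]
cv2.imwrite('pics/c6.png',np.vstack([cv2.resize(i,(475,300),interpolation=cv2.INTER_CUBIC) for i in (a,b)]))"
```

```text
11.2667 [495.92176393 127.62080536 186.71691864] [2.60569548e-03 3.14152153e+00 6.85307114e-05] [-0.22859698  0.37893141 -0.86881863] 44.04080802669563
```

View pics/c6.png

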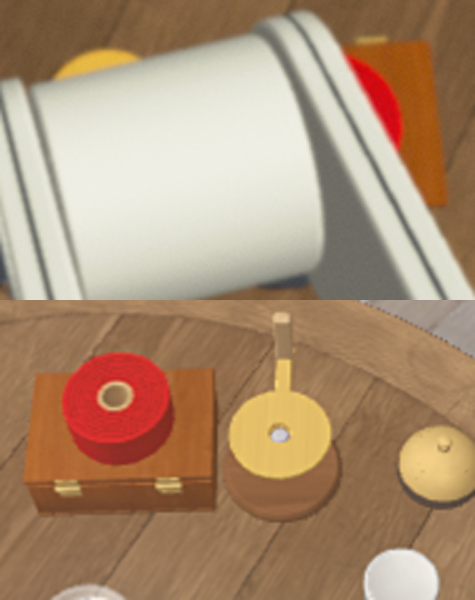

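The scene view (lower half) shows the roll upright on the lid with its bore at (115,397), and the lid corners at about (37,374), (215,369), (215,478) and (25,482). The lifter disc is empty. I'll check the centring with this camera.

```bash
python3 -c "
from h import *
g=lambda x,y,z: pt('s6',200+x/2.5,190+(y-300)/2.5,z)
c=np.array([g(*p,66) for p in [(37,374),(215,369),(215,478),(25,482)]]);print(c.round(1),c.mean(0))
print(g(115.5,396.5,106))
im=cv2.imread('pics/s6_full.png');m=(im[:,:,2]>180)&(im[:,:,1]<60)&(im[:,:,0]<70);m[:,:215]=0;m[:, 280:]=0
print(g(132-0,0,0)[:0]); ys,xs=np.nonzero(m);print(xs.min(),xs.max(),ys.min(),ys.max())
# predicted outline of roll at (575,-23.5)
P=[px('s6',(575+48*np.cos(a),-23.5+48*np.sin(a),106)) for a in np.linspace(0,6.28,60)];P=np.array(P);print(P.min(0),P.max(0), px('s6',(575,-23.5,106)))
print(px('s6',(502,122.4,128)))
"
```

```text
[[ 525.9 -107.8   66. ]
 [ 518.5   58.6   66. ]
 [ 634.2   66.5   66. ]
 [ 641.1 -101.5   66. ]] [579.91240265 -21.0482692   66.        ]
[576.3413369  -21.52245281 106.        ]
[]
225 267 212 253
[223.63510632 210.25413505] [267.17853503 246.82124065] [245.37675393 228.0797676 ]
[312.74360497 195.86793996]
```

The roll is centred to within about 4 mm, which is good enough. I'll grip the handle again and push the lifter down.

Request:
servo_tool(increments=[[0.6,-0.5,0,0,0,0,0],[0.6,-0.5,-3,0,0,0,0],[0.6,-0.5,-6,0,0,0,0],[0.6,-0.5,-8,0,0,0,0],[0.6,-0.5,-8.9,0,0,0,0],[0.6,-0.5,-8.9,0,0,0,-1],[0.6,-0.5,-8.9,0,0,0,-1],[0.6,-0.5,-8.9,0,0,0,-1],[0.6,-0.5,-8.9,0,0,0,-1],[0.6,-0.5,-8.9,0,0,0,-1],[0.6,-0.5,-8.9,0,0,0,-1]])

```text
t: 12.28
ee_pos: [503.0, 122.5, 98.9]
orientation: [-0.001, 3.139, 0.001]
ft_force: [0.2, 3.0, 4.3]
width: 15.7
grasp_force: 30.0
```

Request:
servo_tool(increments=[[0,0,-0.3,0,0,0,-1],[0,0,-0.7,0,0,0,-1],[0,0,-1.1,0,0,0,-1],[0,0,-1.5,0,0,0,-1],[0,0,-1.9,0,0,0,-1],[0,0,-2.3,0,0,0,-1],[0,0,-2.7,0,0,0,-1],[0,0,-3.1,0,0,0,-1],[0,0,-3.5,0,0,0,-1],[0,0,-3.9,0,0,0,-1],[0,0,-4.3,0,0,0,-1],[0,0,-4.6,0,0,0,-1],[0,0,-4.8,0,0,0,-1],[0,0,-5.0,0,0,0,-1],[0,0,-5.1,0,0,0,-1],[0,0,-5.2,0,0,0,-1],[0,0,-5.2,0,0,0,-1]])

```text
t: 13.7
ee_pos: [503.1, 122.5, 47.8]
orientation: [-0.002, 3.139, 0.001]
ft_force: [-5.6, 2.8, 32.4]
width: 16.0
grasp_force: 30.0
```

The 32 N reaction shows the lifter has reached its bottom stop. I'll ease off, release and retreat.

Request:
servo_tool(increments=[[0,0,0.15,0,0,0,-1],[0,0,0.15,0,0,0,0],[0,0,0.15,0,0,0,0],[0,0,0.15,0,0,0,0],[0,0,0.15,0,0,0,0],[0,0,3,0,0,0,0],[0,0,6,0,0,0,0],[0,0,9,0,0,0,0],[0,0,12,0,0,0,0],[-3,4,14,0,0,0,0],[-5,8,16,0,0,0,0],[-6,12,16,0,0,0,0],[-6,16,16,0,0,0,0],[-6,20,16,0,0,0,0],[-6,24,16,0,0,0,0],[-6,24,16,0,0,0,0],[-6,24,16,0,0,0,0],[-6,24,16,0,0,0,0]])

```text
t: 15.2
ee_pos: [441.3, 361.4, 204.6]
orientation: [0.004, -3.14, 0.003]
ft_force: [1.0, -0.9, -0.1]
width: 44.1
grasp_force: 0.0
```

```bash
python3 -c "
from h import *
o=snap('top','t7');s=snap('scene','s7');print(o['t'],o['ee_pos'],o['ft_force'],np.abs(o['qvel']).max())
a=cv2.imread('pics/t7_full.png')[220:340,300:490];b=cv2.imread('pics/s7_full.png')[190:310,200:390]
cv2.imwrite('pics/c7.png',np.vstack([cv2.resize(i,(475,300),interpolation=cv2.INTER_CUBIC) for i in (a,b)]))"
```

```text
15.2 [441.32714719 361.38165386 204.63989895] [ 0.96003425 -0.93867872 -0.12191256] 0.032749972287010765
```

View pics/c7.png

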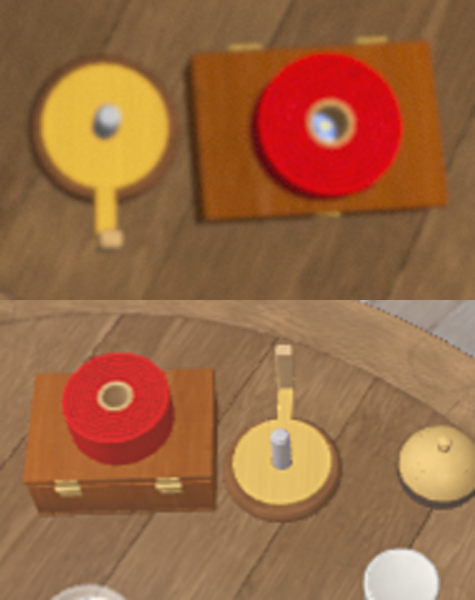

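Both views show the lifter fully down with the post showing. The roll is upright in the middle of the lid (top view about (330,124)), and the box and bell are where they were. I'll hand it in.

```bash
python3 -c "
from h import *
print(pt('t7',432,269.6,106)); print(ctrl.close_job())"
```

```text
[572.54718949 -22.31958017 106.        ]
the job is handed in; nothing more can be done
None
```

The job is handed in: the red roll stands upright on the walnut box's lid, within about 4 mm of the middle, and the empty lifter is fully back down; it took about 15 s, and the box and bell show no movement in the final pictures.

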